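Even up the tea caddy and lift it level

ROBOT

A 6-joint arm with a two-finger parallel gripper is mounted at the origin on the work surface. World frame = base frame: x ahead of the robot, y to its left, z up, the work surface at z = 0. Lengths are in m, angles in degrees, forces in N, time in s.
With the tool pointing down it reaches from about 0.25 to 0.725 m from the base axis. Payload 9.7 kg.
Tool frame: the origin (TCP) lies at the very end of the fingers, on their centre line; the grasp point (between the pads) lies 19 mm behind it; z points along the fingers, y is the direction in which the jaws open and shut (so a half turn about z gives the same grasp; the last joint's range is limited). The gripper opens to 85 mm and grips with 20 to 120 N. Pads are 22 mm wide; open, the fingers measure 114 mm over their backs; the gripper's body (76 mm by 85 mm) begins 54 mm behind the grasp point. The pads swing forward as they close: fully open they stand 13 mm farther back than shut.
Start: joints at [73.167, 4.979, 10.078, 95.1, 0, 90], TCP at [0.159, 0.526, 0.231] pointing down, gripper open.
Joint ranges: [-179.16, 179.16], [-48.56, 103.87], [-65.8, 70.77], [-126.05, 130.52], [-82.76, 87.17], [-180, 180]. Speed limits (degrees/s): [127.2, 127.2, 147.25, 180, 180, 180].

INTERFACE

Orientations are given as [roll, pitch, yaw] about the fixed x, y, z axes, in that order (R = Rz(yaw) Ry(pitch) Rx(roll)).
In Python, from workcell import bot gives the robot as it stands.
- The arm moves only by the shell command python3 -m pendant 'ROWS' [FORCE]. ROWS is JSON, a list that holds one entry, the list of rows, each a list of 7 numbers: the shift along the tool's x, y, z in cm, then the turn, a rotation vector about the tool's x, y, z in rad, then the opening in per cent of the stroke, from 0 (shut) to 100 (fully open). In form: [[[dx, dy, dz, ax, ay, az, gripper], ...]]. A call has 1 to 5 rows; each row shifts and turns the pose as measured when the row begins, along the tool's axes as they then stand; what a row does not reach is not made up. A row lasts 1/12 s, in which the tool goes at most 41.7 mm and 7.16 degrees, less where a joint would pass 70% of its speed; a pose out of reach is approached as far as the arm can. A call with a gripper value outside its range is refused whole. The fingers move at their own pace and stop on an object; FORCE is the grip in N (left out, the last holds). Time passes only in rows, so rows that do not move let the fingers close. It gives the time, the measured TCP pose, the force and the opening at its end, in the units of the state.
- bot.get_obs(): the state, without advancing time (a new reading comes with each control period).
- bot.camera(name): name is "scene" or "top"; returns the picture (400x640x3 uint8, red, green, blue); there is no depth.
- bot.get_calibration(name): a dict with "intrinsics" (3x3 intrinsics, pixels), "D" ([k1, k2, p1, p2, k3] as OpenCV has them; the pictures are not rectified), "pose" (4x4, takes a point from camera to world coordinates). Camera axes: x right, y down, z forward; pixel columns grow to the right and rows downward; lengths in m; the calibration is good to about 2 mm. A picture is of the moment at which its call begins. get_calibration takes no time and is no camera call.
- bot.job_done(): hands the job in, once; it reports no verdict.
Trained networks look in the newest picture that a camera, given by its name, has taken for a name from the list of things; names that differ only in an ending like _2 or _b are one class to them, and where a whole thing is asked for, a point or a joint stands for the part that bears it (a point fixed in the world has none). Each returns a list of dicts, best first, with "confidence" (0 to 1); they miss things now and then, are a little off and sometimes report something else, mostly with a low value. They report only what shows in the picture. A call takes as long as a camera call. They do not tell look-alikes from the thing itself.
- bot.masks_of(camera, thing): "pixels" (400x640 bool, what is visible of it) and "extent" ([left, top, right, bottom] in pixels, round what is visible of it).
- bot.mark_of(camera, thing): "uv" ([column, row] in pixels: a listed point, or the origin of a listed thing).
The state is a dict: "time": time; "q": joint angles; "qd": joint speeds; "joint_efforts": joint torques, N m; "ee_pos": TCP position; "tcp_rot": TCP orientation; "wrist_force": force on the tool from outside, world axes, zero at the start; "torque": the same for the moment, N m; "opening": finger opening in m.
Only numpy, scipy, OpenCV 4.12 (cv2) and the standard library are available. Lean on these libraries where they do the work, as an engineer would, in place of code of your own. Each camera call takes 0.05 s, during which the arm holds its last target. There are 200 camera calls.

TASK

Load the wooden tea caddy evenly for the table: set the two red tins that stand loose on the shelf, one after the other, squarely on the red tin already in the caddy, edges in line and without dropping them, so that the red column stands three high like the blue one. Then take the caddy by the middle of its handle bar and lift it, level and with its load undisturbed, until it hangs about ten centimetres clear of the shelf, and finish there still holding it steady, without setting it down or letting go. Leave the other things on the shelf where they are.

Things in the scene. Friction and masses are not known exactly. Their poses are not given: they have to be found in the camera images.
- caddy: green wooden tea caddy, loose on the shelf (top face at height 0), 0.4 kg, 0.85 kg loaded. Tray 90 (x) x 290 (y) mm, floor 10 mm thick, rim 35 mm high. Two bays, 74 x 94 mm inside, centred at y = +90 and -90 mm, each with tins on its floor. Between them two uprights (10 x 36 mm, at x = +42 and -42 mm, 182 mm high) carry the handle bar. Origin: centre of the underside, z up
- handle (a point): centre of the caddy's handle bar, 168 mm above the caddy's underside: a flat bar of light wood running along the caddy's x, 74 mm clear between the uprights, 18 mm thick (y) and 24 mm high (z), axes as the caddy's. Full columns of tins reach 130 mm above the caddy's underside, 38 mm below the middle of the bar
- red0_mid (a point): the red tin standing alone in one bay of the caddy (either bay), foot of the red column: closed tin, 60 (its x) x 80 (its y) x 40 mm high, red all over (lid too) but for paper labels, smooth and flat on top and below, about 75 g; the point is its centre, half-way up (20 mm above its underside), z up
- redA_mid (a point): one of the two red tins loose on the shelf, on the left (+y): closed tin, 60 (its x) x 80 (its y) x 40 mm high, red all over (lid too) but for paper labels, smooth and flat on top and below, about 75 g; the point is its centre, half-way up (20 mm above its underside), z up
- redB_mid (a point): the other red tin loose on the shelf, on the right (-y): closed tin, 60 (its x) x 80 (its y) x 40 mm high, red all over (lid too) but for paper labels, smooth and flat on top and below, about 75 g; the point is its centre, half-way up (20 mm above its underside), z up
- blue0_mid (a point): lowest blue tin, in the other bay of the caddy: closed tin, 60 (its x) x 80 (its y) x 40 mm high, blue all over (lid too) but for paper labels, smooth and flat on top and below, about 75 g; the point is its centre, half-way up (20 mm above its underside), z up
- blue1_mid (a point): middle blue tin of that column, the same size: centre
- blue2_mid (a point): top blue tin of that column, the same size: centre
- spinner_mid (a point): closed salad spinner with a hand crank, 240 mm across, 220 mm high with the crank's knob, on the far left; point 80 mm up its axis
- loaftins_mid (a point): stack of three nested aluminium baking tins, 117 x 227 x 92 mm high, on the far right; point 45 mm up
- piedish_mid (a point): glass pie dish, 236 mm across the rim, 42 mm high, beyond the caddy; point half-way up its axis
- reamer_mid (a point): wooden citrus reamer lying on the shelf, 150 mm long, 44 mm thick, at the back a little to the right; its middle
- lentils_mid (a point): amber glass jar with a steel cap, 90 mm across, 150 mm high or a little more, back left; point 75 mm up
- mug_mid (a point): white mug, 80 mm across, 85 mm high, back right; point half-way up
Not all that is in view belongs to the job. Leave any purple or turquoise look-alike of the part that bears redA_mid alone.

How it is judged:
By the outcome, as a careful person would: the job done as asked, in the order asked, and still so for the second after the job is handed in, while the arm keeps its last pose, push and grip.
It also fails if it takes over 72 s, if anything falls off the work surface, if the arm or the gripper's body presses on something with over 40 N, if the wrist force passes 120 N, or if a joint passes its speed limit or range.

## Working session

There is one attempt and no reset: what is moved stays moved. The work goes in short steps, Python scripts to look and compute and a shell command to move; the robot and the scene stay as the last step left them, time stands still between calls to the robot, and variables do not carry over. Pictures are saved under pics/ and viewed, about 8 in all and at most 12, crops included, and the job is handed in when it is done.

```bash
ls; mkdir -p pics; python3 - <<'E'
from workcell import bot
import cv2,numpy as np
for n in("scene","top"):
    im=bot.camera(n); cv2.imwrite(f"pics/{n}0.png",im[:,:,::-1])
    c=bot.get_calibration(n); print(n,np.round(c["intrinsics"],1).tolist(),c["D"],np.round(c["pose"],3).tolist())
    for t in["caddy","handle","red0_mid","redA_mid","redB_mid","blue0_mid","blue2_mid","piedish_mid"]:
        print(t,[(np.round(d["uv"]).tolist(),round(d["confidence"],2)) for d in bot.mark_of(n,t)])
print(bot.get_obs())
E
```

```text
pics
scene [[372.2, 0.0, 316.8], [0.0, 372.2, 201.0], [0.0, 0.0, 1.0]] [-0.03349204  0.          0.          0.          0.        ] [[0.348, 0.605, -0.717, 1.336], [0.938, -0.213, 0.275, -0.336], [0.013, -0.767, -0.641, 0.894], [0.0, 0.0, 0.0, 1.0]]
caddy [([319.0, 232.0], 0.56)]
handle [([317.0, 193.0], 0.81)]
red0_mid [([293.0, 230.0], 0.71)]
redA_mid [([395.0, 179.0], 0.94), ([355.0, 187.0], 0.86), ([389.0, 199.0], 0.82), ([367.0, 165.0], 0.81), ([316.0, 194.0], 0.31)]
redB_mid [([225.0, 237.0], 0.67)]
blue0_mid [([344.0, 223.0], 0.72), ([238.0, 296.0], 0.56), ([436.0, 234.0], 0.3)]
blue2_mid [([346.0, 206.0], 0.75)]
piedish_mid [([367.0, 290.0], 0.72)]
top [[483.6, 0.0, 327.0], [0.0, 483.6, 198.9], [0.0, 0.0, 1.0]] [-0.04992173  0.          0.          0.          0.        ] [[-0.027, -0.994, 0.11, 0.271], [-1.0, 0.028, 0.011, -0.015], [-0.014, -0.109, -0.994, 2.035], [0.0, 0.0, 0.0, 1.0]]
caddy [([400.0, 148.0], 0.68), ([330.0, 198.0], 0.62)]
handle [([331.0, 198.0], 0.72)]
red0_mid [([332.0, 196.0], 0.72), ([356.0, 198.0], 0.69), ([306.0, 193.0], 0.61)]
redA_mid [([240.0, 238
[... 193 characters left out ...]
.0, 194.0], 0.27)]
piedish_mid [([318.0, 135.0], 0.55)]
{'time': 0.9, 'q': array([ 7.31675698e+01,  4.97887604e+00,  1.00802831e+01,  9.50996213e+01,
       -1.37571647e-04,  8.99988629e+01]), 'qd': array([ 0.02739356,  0.02635859,  0.07103435,  0.05013407,  0.07479429,
       -0.11720666]), 'joint_efforts': array([-1.40176351e-03, -5.20100713e+01,  4.64851570e+01,  1.50883501e-03,
       -3.75039588e-05,  1.00365310e-05]), 'ee_pos': array([0.15926852, 0.52644333, 0.23130292]), 'tcp_rot': array([1.79998214e+02, 1.37607088e-04, 1.63168707e+02]), 'wrist_force': array([1.07378862, 0.3394056 , 0.78042464]), 'torque': array([ 0.01117911, -0.0196588 , -0.02808604]), 'opening': 0.08526410806890672}
```

```bash
python3 - <<'E'
import cv2
a=cv2.imread("pics/scene0.png")[130:330,180:480]; cv2.imwrite("pics/s0c.png",cv2.resize(a,(780,520),interpolation=cv2.INTER_CUBIC))
a=cv2.imread("pics/top0.png")[100:300,200:480]; cv2.imwrite("pics/t0c.png",cv2.resize(a,(784,560),interpolation=cv2.INTER_CUBIC))
E
```

```text
(no output)
```

View pics/s0c.png

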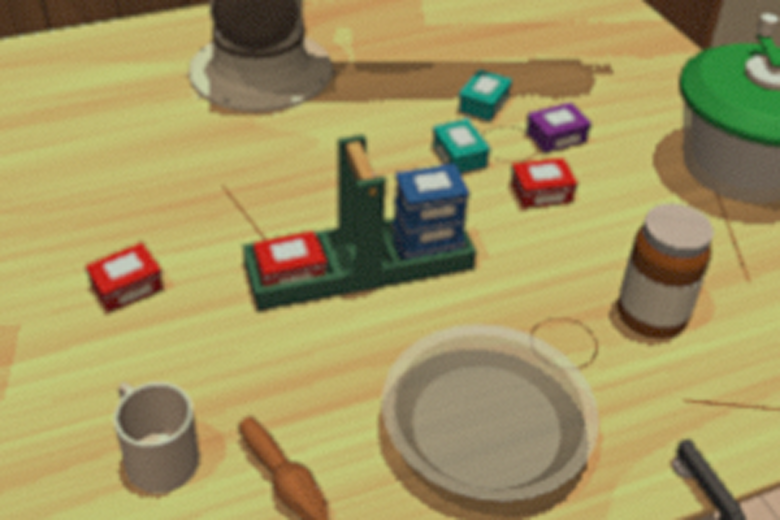

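View pics/t0c.png

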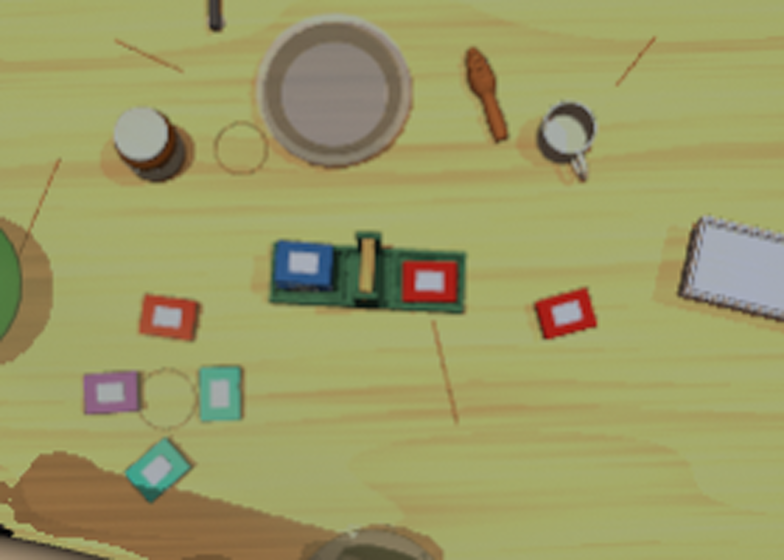

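Scene view: red tins at about (389,199) for A, (228,236) for B and (291,228) in the caddy, with blue ×3 at (345,212). There are also purple and turquoise decoys. Top view: A (260,213), B (402,211), red0 (353,200). The caddy is almost aligned with world y. Next I fit box models to the colour masks in both views.

```bash
cat > h.py <<'E'
from workcell import bot
import cv2,numpy as np
from scipy.optimize import minimize
CAL={n:bot.get_calibration(n) for n in("scene","top")}
def proj(n,P):
    c=CAL[n];T=np.linalg.inv(c["pose"])
    return cv2.projectPoints(np.float64(P),cv2.Rodrigues(T[:3,:3])[0],T[:3,3],c["intrinsics"],np.float64(c["D"]))[0][:,0]
def ray(n,uv,z):
    c=CAL[n];x,y=cv2.undistortPoints(np.float64([[uv]]),c["intrinsics"],np.float64(c["D"]))[0,0]
    d=c["pose"][:3,:3]@[x,y,1];o=c["pose"][:3,3];return o+d*(z-o[2])/d[2]
def box(x,y,yaw,z0,z1,sx=.06,sy=.08):
    a=np.radians(yaw);R=np.array([[np.cos(a),-np.sin(a)],[np.sin(a),np.cos(a)]])
    q=np.array([[i*sx/2,j*sy/2] for i in(1,-1) for j in(1,-1)])@R.T+[x,y]
    return np.array([[*p,z] for p in q for z in(z0,z1)])
def colour(im,lo,hi,s=110,v=50):
    h=cv2.cvtColor(im,cv2.COLOR_RGB2HSV)
    hh=h[:,:,0].astype(int); inn=(hh>=lo)&(hh<=hi) if lo<hi else (hh>=lo)|(hh<=hi)
    return (inn&(h[:,:,1]>s)&(h[:,:,2]>v)).astype(np.uint8)
def blob(m,uv):
    n,l,st,ce=cv2.connectedComponentsWithStats(m)
    k=min((i for i in range(1,n) if st[i,4]>25),key=lambda i:np.hypot(*(ce[i]-uv)))
    h=cv2.convexHull(cv2.findContours((l==k).astype(np.uint8),cv2.RETR_EXTERNAL,cv2.CHAIN_APPROX_NONE)[0][0])
    o=np.zeros_like(m);cv2.fillConvexPoly(o,h,1);return o,ce[k],st[k,4]
def fit(ms,z0,z1,p0,sx=.06,sy=.08):
    """ms: {cam:mask}; returns x,y,yaw"""
    S=8
    def cost(p):
        c=0
        for n,m in ms.items():
            h=cv2.convexHull(np.float32(proj(n,box(p[0]/1e3,p[1]/1e3,p[2],z0,z1,sx,sy))))[:,0]
            u0,v0=np.floor(h.min(0)).astype(int)-8;W=int(max(np.ptp(h,axis=0)))+18
            o=np.zeros((W*S,W*S),np.uint8);cv2.fillConvexPoly(o,np.int32(((h-[u0,v0]+.5)*S)),1)
            o=cv2.resize(o.astype(np.float32),(W,W),interpolation=cv2.INTER_AREA)
            d=np.abs(o-m[v0:v0+W,u0:u0+W]).sum()+abs(m.sum()-m[v0:v0+W,u0:u0+W].sum())
            c+=d/m.sum()
        return c
    r=minimize(cost,[p0[0]*1e3,p0[1]*1e3,p0[2]],method="Nelder-Mead",options=dict(initial_simplex=np.array([[0,0,0],[12,0,0],[0,12,0],[5,5,15]])+[p0[0]*1e3,p0[1]*1e3,p0[2]],xatol=.1,fatol=1e-4))
    return np.round(r.x,1),round(r.fun,3)
E
python3 - <<'E'
from h import *
im={n:bot.camera(n) for n in CAL}
red={n:colour(im[n],172,9,130,70) for n in CAL}
for nm,uv,z in(("A",dict(scene=(389,199),top=(260,213)),(0,.04)),("B",dict(scene=(228,236),top=(402,211)),(0,.04)),("red0",dict(scene=(291,228),top=(353,200)),(.022,.05))):
    ms={}
    for n in CAL:
        ms[n],c,a=blob(red[n],uv[n]); print(nm,n,c.round(1),a,ms[n].sum(),ray(n,c,.04).round(4))
    g=ray("top",blob(red["top"],uv["top"])[1],z[1])
    y0=dict(A=-5,B=10,red0=-3)[nm]
    for s in(("top","scene"),("top",),("scene",)): print(s,fit({n:ms[n] for n in s},*z,(g[0],g[1],y0)))
blue={n:colour(im[n],100,125,90,40) for n in CAL}
ms={n:blob(blue[n],uv)[0] for n,uv in(("scene",(345,212)),("top",(308,195)))}
g=ray("top",(308,194),.13);print("blue",[(n,m.sum()) for n,m in ms.items()])
for s in(("top","scene"),("top",)):print(s,fit({n:ms[n] for n in s},.04,.13,(g[0],g[1],-3)))
gr={n:colour(im[n],65,95,90,15) for n in CAL}
for n,uv in(("top",(330,198)),("scene",(320,220))):
    m,c,a=blob(gr[n],uv);print("caddy",n,c,a,m.sum()); 
    if n=="top": print(fit({n:m},.0,.035,(ray(n,c,.035)[0],ray(n,c,.035)[1],-3),.09,.29))
for n in CAL:
    for d in bot.mark_of(n,"handle"): print("handle",n,ray(n,d["uv"],.168).round(4),d["confidence"])
E
```

```text
A scene [388.  199.6] 243 394 [0.459  0.2764 0.04  ]
A top [260. 213.] 170 267 [0.4399 0.2869 0.04  ]
('top', 'scene') (array([441.4, 290.8, -13. ]), np.float64(0.298))
('top',) (array([441.9, 291.3,  -9. ]), np.float64(0.151))
('scene',) (array([440.3, 291.6, -17.3]), np.float64(0.133))
B scene [227.2 235.9] 318 499 [ 0.449  -0.3016  0.04  ]
B top [401.5 211.8] 194 293 [ 0.4287 -0.299   0.04  ]
('top', 'scene') (array([ 429.9, -300.7,   12.9]), np.float64(0.24))
('top',) (array([ 430.2, -302.1,   12.5]), np.float64(0.076))
('scene',) (array([ 427.4, -300.1,    7.7]), np.float64(0.137))
red0 scene [291.1 228.9] 303 452 [ 0.4867 -0.0988  0.04  ]
red0 top [353.1 200. ] 209 291 [ 0.4832 -0.1004  0.04  ]
('top', 'scene') (array([483.5, -99.5,  -1.2]), np.float64(0.19))
('top',) (array([ 483.4, -101.3,   -1.3]), np.float64(0.041))
('scene',) (array([481. , -97.6,   1. ]), np.float64(0.11))
blue [('scene', np.uint64(555)), ('top', np.uint64(350))]
('top', 'scene') (array([504.2,  82.3,  -8.4]), np.float64(0.668))
('top',) (array([504.9,  82.6,  -6.2]), np.float64(0.06))
caddy top [332.58175559 200.07917384] 581 1242
(array([492.6, -12.1,  -4.3]), np.float64(0.251))
caddy scene [306.35294118 225.64705882] 34 64
handle scene [ 0.4848 -0.0061  0.168 ] 0.85
handle top [ 0.4929 -0.0181  0.168 ] 0.96
```

A, B and red0 are located to about 3 mm. The caddy is centred near (0.493, -0.010). I'll rotate the tool above its start place first.

```bash
cat >> h.py <<'E'
def go(p,yaw):
    """tool-frame move (cm, rad) from the present pose to TCP p with tool down at yaw (deg)"""
    from scipy.spatial.transform import Rotation as R
    o=bot.get_obs();R0=R.from_euler("xyz",o["tcp_rot"],degrees=True);R1=R.from_euler("xyz",[180,0,yaw],degrees=True)
    print("t",round(o["time"],2),"tcp",o["ee_pos"].round(4),o["tcp_rot"].round(1),"open",round(o["opening"],4),"F",o["wrist_force"].round(1),"q6",o["q"][5].round(0))
    print("move cm",(R0.inv().apply(np.array(p)-o["ee_pos"])*100).round(2),"after turning",(R1.inv().apply(np.array(p)-o["ee_pos"])*100).round(2),"turn rad",(R0.inv()*R1).as_rotvec().round(3))
E
python3 -m pendant '[[[0,0,-0.5,0,0,0.12,100],[0,0,-0.5,0,0,0.12,100],[0,0,-0.5,0,0,0.12,100],[0,0,-0.5,0,0,0.12,100],[0,0,0,0,0,0.12,100]]]' 40
python3 -m pendant '[[[0,0,0,0,0,0.12,100],[0,0,0,0,0,0.12,100],[0,0,0,0,0,0.12,100],[0,0,0,0,0,0.12,100],[0,0,0,0,0,0.12,100]]]'
python3 -m pendant '[[[0,0,0,0,0,0.12,100],[0,0,0,0,0,0.12,100],[0,0,0,0,0,0,100]]]'
python3 -c "
from h import *
go((.441,.2915,.12),81)"
```

```text
time: 1.52
ee_pos: [0.1592, 0.5262, 0.2517]
tcp_rot: [-180.0, 0.0, 127.7]
wrist_force: [0.3, 0.0, 0.3]
opening: 0.0854
time: 1.93
ee_pos: [0.1593, 0.5264, 0.2523]
tcp_rot: [-180.0, 0.0, 91.9]
wrist_force: [0.2, 0.0, 0.4]
opening: 0.0855
time: 2.18
ee_pos: [0.1593, 0.5264, 0.2523]
tcp_rot: [-180.0, -0.0, 77.2]
wrist_force: [-0.8, -0.4, 0.0]
opening: 0.0855
t 2.18 tcp [0.1593 0.5264 0.2523] [-180.    -0.    77.2] open 0.0855 F [-0.8 -0.4  0. ] q6 176.0
move cm [-16.68  32.67  13.23] after turning [-18.8   31.5   13.23] turn rad [-0.    -0.    -0.066]
```

```bash

python3 -m pendant '[[[-1.67,3.27,0,0,0,0,100],[-1.67,3.27,0,0,0,0,100],[-1.67,3.27,0,0,0,0,100],[-1.67,3.27,0,0,0,0,100],[-1.67,3.27,0,0,0,0,100]]]' >/dev/null
python3 -m pendant '[[[-1.67,3.27,0,0,0,0,100],[-1.67,3.27,0,0,0,0,100],[-1.67,3.27,0,0,0,0,100],[-1.67,3.27,0,0,0,0,100],[0,0,0,0,0,-0.066,100]]]'
python3 -c "
from h import *
go((.441,.2915,.06),81)"
```

```text
time: 3.02
ee_pos: [0.4257, 0.3115, 0.251]
tcp_rot: [180.0, -0.0, 84.0]
wrist_force: [0.0, -0.3, -0.4]
opening: 0.0852
t 3.02 tcp [0.4257 0.3115 0.251 ] [180.  -0.  84.] open 0.0852 F [ 0.  -0.3 -0.4] q6 132.0
move cm [-1.83  1.71 19.1 ] after turning [-1.73  1.82 19.1 ] turn rad [ 0.001 -0.     0.052]
```

```bash

python3 -m pendant '[[[-1.83,1.71,0,0,0,0.052,100],[0,0,4,0,0,0,100],[0,0,4,0,0,0,100],[0,0,4,0,0,0,100],[0,0,4,0,0,0,100]]]'
python3 -m pendant '[[[0,0,2,0,0,0,100],[0,0,0,0,0,0,100]]]' >/dev/null
python3 - <<'E'
from h import *
go((.441,.2915,.005),81)
for n in CAL: cv2.imwrite(f"pics/{n}1.png",bot.camera(n)[:,:,::-1])
a=cv2.imread("pics/scene1.png")[140:260,310:460];b=cv2.imread("pics/top1.png")[160:280,190:340]
cv2.imwrite("pics/c1.png",cv2.resize(np.hstack([a,b]),(800,320),interpolation=cv2.INTER_CUBIC))
E
```

```text
time: 3.43
ee_pos: [0.4497, 0.2904, 0.0959]
tcp_rot: [179.1, -0.7, 82.0]
wrist_force: [0.6, -0.7, -0.2]
opening: 0.0851
t 3.6 tcp [0.4465 0.2879 0.0665] [179.6  -0.3  82.5] open 0.085 F [-1.1  0.9 -0.6] q6 130.0
move cm [ 0.25 -0.64  6.15] after turning [ 0.27 -0.6   6.15] turn rad [ 0.007 -0.006  0.026]
```

View pics/c1.png

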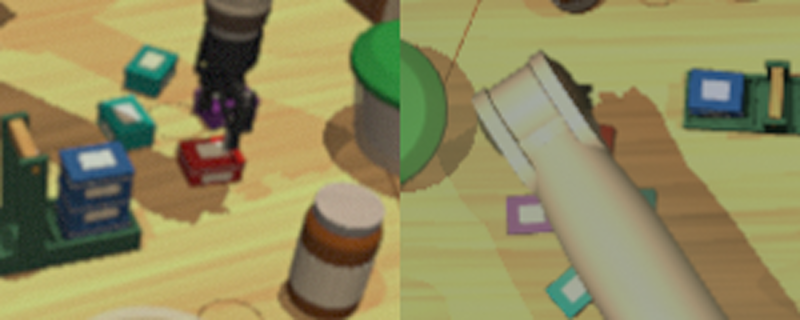

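The fingers straddle tin A, at crop pixel (215,155) in the scene view. I'll correct the offset, descend and grip.

```bash

python3 -m pendant '[[[0.25,-0.64,0,0.007,-0.006,0.026,100],[0,0,0,0,0,0,100],[0,0,2,0,0,0,100],[0,0,2,0,0,0,100],[0,0,1.5,0,0,0,100]]]'
python3 -m pendant '[[[0,0,0,0,0,0,100],[0,0,0,0,0,0,100]]]'>/dev/null
python3 -c "
from h import *
go((.441,.2915,.005),81)"
```

```text
time: 4.12
ee_pos: [0.45, 0.2978, 0.03]
tcp_rot: [178.9, -1.0, 81.5]
wrist_force: [-0.1, -0.2, 0.2]
opening: 0.0853
t 4.28 tcp [0.4509 0.2983 0.0314] [178.8  -1.1  81.7] open 0.0855 F [0.3 0.4 0.7] q6 132.0
move cm [-0.86 -0.94  2.6 ] after turning [-0.82 -0.87  2.64] turn rad [ 0.021 -0.019  0.011]
```

```bash
python3 -m pendant '[[[0,0,0,0,0,0,100],[0,0,0,0,0,0,100]]]'>/dev/null
python3 -c "
from h import *
o=bot.get_obs();print(o['q'].round(1),o['joint_efforts'].round(1),o['torque'].round(2))
go((.441,.2915,.005),81)"
python3 -m pendant '[[[-0.86,-0.94,0,0.021,-0.019,0.011,100]]]'
python3 -m pendant '[[[0,0,0,0,0,0,100],[0,0,0,0,0,0,100]]]'
python3 -c "
from h import *
o=bot.get_obs();print(o['q'].round(1))
go((.441,.2915,.005),81)"
```

```text
[ 33.5   2.9 -13.9  71.3  -0.  131.8] [  0.  -49.   45.7  -0.4  -0.   -0. ] [-0.04  0.06  0.03]
t 4.45 tcp [0.4525 0.2992 0.035 ] [178.6  -1.2  81.7] open 0.0851 F [-0.8  0.5  0.4] q6 132.0
move cm [-0.99 -1.1   2.95] after turning [-0.94 -1.01  3.  ] turn rad [ 0.025 -0.021  0.013]
time: 4.53
ee_pos: [0.4433, 0.2929, 0.0363]
tcp_rot: [179.6, -0.3, 81.1]
wrist_force: [-0.5, -0.6, 0.8]
opening: 0.0856
time: 4.7
ee_pos: [0.4438, 0.2932, 0.0387]
tcp_rot: [179.5, -0.4, 81.2]
wrist_force: [-0.4, 0.2, 0.8]
opening: 0.0857
[ 33.5   2.7 -13.7  73.1  -0.  132.3]
t 4.7 tcp [0.4438 0.2932 0.0387] [179.5  -0.4  81.2] open 0.0857 F [-0.4  0.2  0.8] q6 132.0
move cm [-0.23 -0.28  3.37] after turning [-0.21 -0.25  3.37] turn rad [ 0.008 -0.006  0.003]
```

```bash
for i in 1 2 3; do python3 -m pendant '[[[0,0,0,0,0,0,100]]]'>/dev/null; python3 -c "
from workcell import bot
o=bot.get_obs();print(o['q'].round(2),o['qd'].round(1),o['ee_pos'].round(4),o['tcp_rot'].round(2))"; done
```

```text
[ 3.3470e+01  2.6600e+00 -1.3640e+01  7.3030e+01 -4.0000e-02  1.3229e+02] [-0.1 -0.3  0.7 -0.5 -0.  -0.3] [0.4444 0.2935 0.0394] [179.48  -0.42  81.18]
[ 3.3470e+01  2.6400e+00 -1.3600e+01  7.3010e+01 -4.0000e-02  1.3228e+02] [-0.1 -0.2  0.5 -0.1 -0.1 -0.2] [0.4449 0.2939 0.04  ] [179.41  -0.48  81.19]
[ 3.3470e+01  2.6300e+00 -1.3580e+01  7.2990e+01 -4.0000e-02  1.3226e+02] [ 0.1 -0.1  0.2 -0.3 -0.  -0.1] [0.4452 0.2941 0.0403] [179.37  -0.51  81.21]
```

```bash
python3 -c "
from h import *
go((.441,.2915,.005),81)"
python3 -m pendant '[[[-0.3,-0.5,0.8,0.011,-0.008,0.002,100],[0,0,0.8,0,0,0,100],[0,0,0.8,0,0,0,100]]]'
python3 -c "
from h import *
go((.441,.2915,.005),81)"
```

```text
t 4.95 tcp [0.4452 0.2941 0.0403] [179.4  -0.5  81.2] open 0.0855 F [0.1 0.1 1. ] q6 132.0
move cm [-0.35 -0.41  3.52] after turning [-0.32 -0.37  3.53] turn rad [ 0.011 -0.009  0.004]
time: 5.2
ee_pos: [0.4405, 0.2925, 0.0161]
tcp_rot: [179.9, -0.1, 81.1]
wrist_force: [-0.9, 0.3, 0.3]
opening: 0.0857
t 5.2 tcp [0.4405 0.2925 0.0161] [ 1.799e+02 -1.000e-01  8.110e+01] open 0.0857 F [-0.9  0.3  0.3] q6 132.0
move cm [-0.09  0.06  1.11] after turning [-0.09  0.06  1.11] turn rad [ 0.001 -0.003  0.002]
```

```bash
python3 -m pendant '[[[-0.1,0,0.6,0,0,0,100],[0,0,0.5,0,0,0,100]]]'
python3 -m pendant '[[[0,0,0.1,0,0,0,60],[0,0,0.1,0,0,0,40],[0,0,0,0,0,0,40],[0,0,0,0,0,0,40],[0,0,0,0,0,0,40]]]' 40
python3 -m pendant '[[[0,0,0,0,0,0,30],[0,0,0,0,0,0,30]]]'
python3 -c "
from h import *
go((.441,.2915,.005),81)"
```

```text
time: 5.37
ee_pos: [0.4395, 0.2909, 0.0021]
tcp_rot: [-180.0, -0.0, 81.1]
wrist_force: [0.4, 0.2, -1.5]
opening: 0.0852
time: 5.78
ee_pos: [0.4386, 0.2903, -0.0023]
tcp_rot: [-179.9, 0.1, 81.1]
wrist_force: [-0.5, 0.1, -0.7]
opening: 0.0597
time: 5.95
ee_pos: [0.4387, 0.2904, -0.0021]
tcp_rot: [-179.9, 0.0, 81.1]
wrist_force: [-0.5, 0.1, -1.0]
opening: 0.0596
t 5.95 tcp [ 0.4387  0.2904 -0.0021] [-179.9    0.    81.1] open 0.0596 F [-0.5  0.1 -1. ] q6 132.0
move cm [ 0.15  0.2  -0.71] after turning [ 0.15  0.21 -0.71] turn rad [-0.002  0.001  0.002]
```

Gripped at 59.6 mm. Lifting, then crossing above the caddy.

```bash
python3 -m pendant '[[[0,0,-1,0,0,0,30],[0,0,-2,0,0,0,30],[0,0,-3,0,0,0,30],[0,0,-3,0,0,0,30],[0,0,-3,0,0,0,30]]]'>/dev/null
python3 -m pendant '[[[0,0,-3,0,0,0,30],[0,0,-3,0,0,0,30],[0,0,-3,0,0,0,30],[0,0,-2,0,0,0,30],[0,0,-1,0,0,-0.07,30]]]'>/dev/null
python3 -m pendant '[[[0,0,0,0,0,-0.068,30],[0,0,0,0,0,0,30],[0,0,0,0,0,0,30]]]'>/dev/null
python3 - <<'E'
from h import *
go((.482,-.101,.27),89)
im=bot.camera("scene");cv2.imwrite("pics/scene2.png",im[:,:,::-1])
print(proj("scene",[bot.get_obs()["ee_pos"]]))
E
```

```text
t 7.03 tcp [0.4369 0.2889 0.2602] [179.8  -0.2  89.2] open 0.0598 F [ 0.4 -0.8 -0.7] q6 124.0
move cm [-38.92   5.05  -1.09] after turning [-38.91   5.19  -0.98] turn rad [ 0.003 -0.003  0.004]
[[397.14465654 143.29267838]]
```

```bash
python3 -m pendant '[[[-1.5,0.2,0,0,0,0,30],[-3.4,0.45,-0.1,0,0,0,30],[-3.4,0.45,-0.1,0,0,0,30],[-3.4,0.45,-0.1,0,0,0,30],[-3.4,0.45,-0.1,0,0,0,30]]]'>/dev/null
python3 -m pendant '[[[-3.4,0.45,-0.1,0,0,0,30],[-3.4,0.45,-0.1,0,0,0,30],[-3.4,0.45,-0.1,0,0,0,30],[-3.4,0.45,-0.1,0,0,0,30],[-3.4,0.45,-0.1,0,0,0,30]]]'>/dev/null
python3 -m pendant '[[[-3.4,0.45,0,0,0,0,30],[-1.7,0.25,0,0,0,0,30],[-0.5,0,0,0,0,0,30],[0,0,0,0,0,0,30]]]'>/dev/null
python3 - <<'E'
from h import *
go((.482,-.101,.15),89)
E
```

```text
t 8.25 tcp [ 0.4734 -0.1058  0.2598] [-179.3   -0.    87.8] open 0.0598 F [ 0.1 -0.2 -0.5] q6 80.0
move cm [ 0.51  0.97 10.97] after turning [ 0.5   0.85 10.98] turn rad [-0.012 -0.001 -0.02 ]
```

```bash
python3 -m pendant '[[[0.5,0.9,0,-0.012,0,-0.02,30],[0,0,2,0,0,0,30],[0,0,3,0,0,0,30],[0,0,3,0,0,0,30],[0,0,2.5,0,0,0,30]]]'>/dev/null
python3 -m pendant '[[[0,0,2,0,0,0,30],[0,0,1,0,0,0,30],[0,0,0.3,0,0,0,30],[0,0,0,0,0,0,30],[0,0,0,0,0,0,30]]]'>/dev/null
python3 - <<'E'
from h import *
go((.482,-.101,.1),89)
im=bot.camera("scene");im2=bot.camera("top")
for n,i in(("scene",im),("top",im2)):cv2.imwrite(f"pics/{n}3.png",i[:,:,::-1])
cv2.imwrite("pics/c3.png",cv2.resize(np.hstack([im[130:270,230:380],im2[120:260,280:430]])[:,:,::-1],(800,373),interpolation=cv2.INTER_CUBIC))
E
```

```text
t 9.08 tcp [ 0.4873 -0.0875  0.1172] [179.5  -0.2  89.9] open 0.0595 F [-0.2  0.7 -0.4] q6 80.0
move cm [-1.36 -0.54  1.71] after turning [-1.36 -0.51  1.72] turn rad [ 0.008 -0.004  0.015]
```

View pics/c3.png

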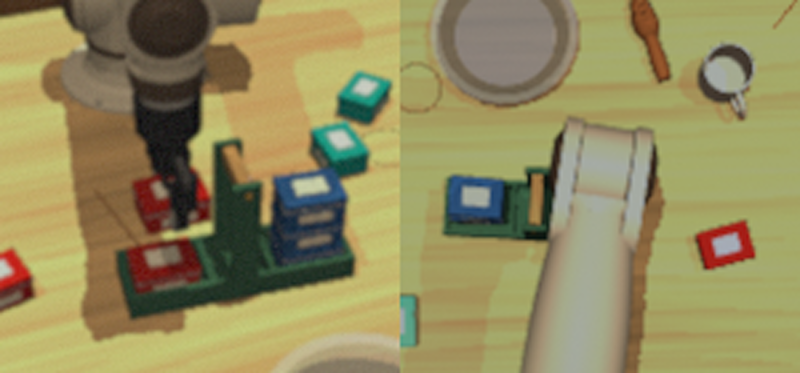

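Tin A is held level above red0 at crop pixels (170,205) and (160,265). The body clears the upright. I'll correct the position, then fit both tins in the scene view.

```bash
python3 -m pendant '[[[-0.7,-0.3,0.5,0.004,-0.002,0.008,30],[-0.7,-0.25,0.3,0.004,-0.002,0.008,30],[0,0,0,0,0,0,30]]]'>/dev/null
python3 -m pendant '[[[0,0,0,0,0,0,30],[0,0,0,0,0,0,30],[0,0,0,0,0,0,30]]]'>/dev/null
cat > f.py <<'E'
from h import *
import sys
def compare(z1,p,q,zl):
    """scene view: held tin with underside z1 near p; lower red tin, visible above zl, near q"""
    im=bot.camera("scene").astype(float)
    for _ in range(3): im+=bot.camera("scene")
    im=(im/4).astype(np.uint8);m=colour(im,172,9,130,35)
    cv2.imwrite("pics/fit%d.png"%(bot.get_obs()["time"]*100),im[:,:,::-1])
    a=proj("scene",[[*p,z1+.02]])[0];b=proj("scene",[[*q,zl+.02]])[0]
    ma,ca,na=blob(m,a);mb,cb,nb=blob(m,b)
    print(a.round(1),ca.round(1),na,ma.sum(),b.round(1),cb.round(1),nb,mb.sum())
    o=bot.get_obs();print("held",fit({"scene":ma},z1,z1+.04,(*p,o["tcp_rot"][2]-90)))
    print("lower",fit({"scene":mb},zl,zl+.028,(*q,-1)))
E
python3 - <<'E'
from f import *
go((.482,-.101,.09),89)
o=bot.get_obs()
compare(o["ee_pos"][2]+.002,o["ee_pos"][:2],(.482,-.1),.022)
E
```

```text
t 9.68 tcp [ 0.4831 -0.1046  0.1122] [1.797e+02 1.000e-01 8.870e+01] open 0.0595 F [-1.7  0.1  0. ] q6 79.0
move cm [ 0.36 -0.13  2.21] after turning [ 0.36 -0.12  2.22] turn rad [ 0.005  0.002 -0.005]
[288.  206.9] [280.4 207.6] 180 234 [290.3 227.6] [290.8 229.3] 310 467
held (array([ 481.9, -109.8,  -13.2]), np.float64(1.496))
lower (array([481.5, -97.9,  -2.6]), np.float64(0.095))
```

```bash
python3 - <<'E'
from f import *
import glob
im=cv2.imread(sorted(glob.glob("pics/fit9*.png"))[-1])[:,:,::-1].copy()
m=colour(im,172,9,130,35)
n,l,st,ce=cv2.connectedComponentsWithStats(m)
for i in range(1,n):
    if st[i,4]>8 and abs(ce[i]-[288,210]).max()<45: print(i,st[i],ce[i].round(1))
o=bot.get_obs();p=o["ee_pos"]
ids=[i for i in range(1,n) if st[i,4]>8 and abs(ce[i][0]-288)<24 and 192<ce[i][1]<216]
pts=np.argwhere(np.isin(l,ids))[:,::-1].astype(np.int32)
ma=np.zeros_like(m);cv2.fillConvexPoly(ma,cv2.convexHull(pts),1)
for dz in(0,.003):print(ma.sum(),fit({"scene":ma},p[2]+.002+dz,p[2]+.042+dz,(p[0],p[1],-1.3)))
E
```

```text
237 [295 195   8  20  71] [298.9 204.6]
239 [274 197  14  22 180] [280.4 207.6]
247 [277 219  29  21 310] [290.8 229.3]
539 (array([ 479.3, -103.1,   -5. ]), np.float64(0.118))
539 (array([ 482.6, -104.5,   -6.4]), np.float64(0.125))
```

```bash
python3 -m pendant '[[[0.44,0,0.8,0.005,0.002,0,30],[0,0,1,0,0,0,30],[0,0,1,0,0,0,30],[0,0,1,0,0,0,30],[0,0,0.5,0,0,0,30]]]'>/dev/null
python3 -m pendant '[[[0,0,0,0,0,0,30],[0,0,0,0,0,0,30]]]'>/dev/null
python3 -c "
from h import *
go((.4835,-.1002,.06),88.7)"
```

```text
t 10.47 tcp [ 0.4823 -0.0987  0.0625] [-179.8   -0.    88.8] open 0.0595 F [ 0.7  0.3 -0.6] q6 80.0
move cm [-0.15  0.13  0.25] after turning [-0.15  0.13  0.25] turn rad [-0.003 -0.001  0.002]
```

```bash
python3 -m pendant '[[[-0.15,0.13,0.4,-0.003,0,0,30],[0,0,0.3,0,0,0,30],[0,0,0.1,0,0,0,30],[0,0,0,0,0,0,30]]]'
python3 -c "
from h import *
go((.4835,-.1002,.049),88.7)"
```

```text
time: 10.8
ee_pos: [0.484, -0.1005, 0.0543]
tcp_rot: [179.9, -0.0, 88.8]
wrist_force: [-0.1, -0.7, -1.4]
opening: 0.06
t 10.8 tcp [ 0.484  -0.1005  0.0543] [179.9  -0.   88.8] open 0.06 F [-0.1 -0.7 -1.4] q6 79.0
move cm [ 0.03 -0.05  0.53] after turning [ 0.03 -0.05  0.53] turn rad [ 0.001 -0.     0.002]
```

```bash
for i in 1 2 3; do python3 -m pendant '[[[0,0,0.2,0,0,0,30]]]'|egrep 'pos|force'; done; python3 -m pendant '[[[0,0,0,0,0,0,30]]]'

```

```text
ee_pos: [0.4843, -0.1007, 0.0527]
wrist_force: [-0.3, -0.1, -1.1]
ee_pos: [0.4845, -0.1007, 0.0508]
wrist_force: [0.1, -0.2, -0.7]
ee_pos: [0.4847, -0.1008, 0.0488]
wrist_force: [-0.3, -0.1, -1.2]
time: 11.13
ee_pos: [0.4845, -0.1008, 0.0485]
tcp_rot: [179.8, -0.0, 88.8]
wrist_force: [0.7, -0.2, -1.3]
opening: 0.0596
```

Nearly in contact. I'll compare the tins before letting go.

```bash
python3 -m pendant '[[[-0.03,-0.08,0.1,0,0,0,30]]]' | egrep 'pos|force'
python3 - <<'E'
from h import *
im=sum(bot.camera("scene").astype(float) for _ in range(4))/4
cv2.imwrite("pics/scene4.png",im[:,:,::-1])
cv2.imwrite("pics/c4.png",cv2.resize(im[180:260,255:355,::-1],(800,640),interpolation=cv2.INTER_CUBIC)[:600])
E
```

```text
ee_pos: [0.4839, -0.101, 0.0475]
wrist_force: [-0.6, 1.4, 12.1][ WARN:0@14.626] global loadsave.cpp:1063 imwrite_ Unsupported depth image for selected encoder is fallbacked to CV_8U.
```

View pics/c4.png

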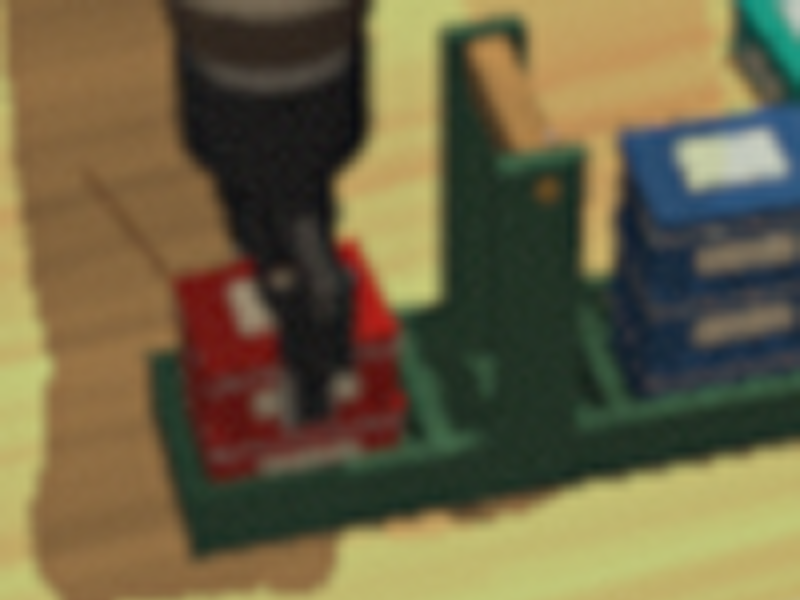

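The wrist force reads 12 N, so the tin is seated. Its edges look in line with the lower tin's (left and right edges near x 190–208 and 400 in the crop). Releasing and rising.

```bash
python3 -m pendant '[[[0,0,-0.05,0,0,0,60],[0,0,0,0,0,0,90],[0,0,0,0,0,0,100],[0,0,0,0,0,0,100]]]'
python3 -m pendant '[[[0,0,0,0,0,0,100],[0,0,-1,0,0,0,100],[0,0,-2,0,0,0,100],[0,0,-3,0,0,0,100],[0,0,-3,0,0,0,100]]]'
python3 -m pendant '[[[0,0,-3,0,0,0,100],[0,0,-2,0,0,0,100],[0,0,-1,0,0,0,100],[0,0,0,0,0,0,100]]]'
python3 -c "
from h import *
go((.4290,-.301,.15),101.5)"
```

```text
time: 11.75
ee_pos: [0.4837, -0.1011, 0.0481]
tcp_rot: [179.8, 0.0, 88.8]
wrist_force: [-0.0, -0.1, 0.2]
opening: 0.0855
time: 12.17
ee_pos: [0.4796, -0.1004, 0.136]
tcp_rot: [-179.5, -0.1, 88.8]
wrist_force: [0.3, -0.1, -0.0]
opening: 0.0855
time: 12.5
ee_pos: [0.4813, -0.1008, 0.2085]
tcp_rot: [179.9, -0.0, 88.8]
wrist_force: [1.1, 0.9, -0.5]
opening: 0.0854
t 12.5 tcp [ 0.4813 -0.1008  0.2085] [179.9  -0.   88.8] open 0.0854 F [ 1.1  0.9 -0.5] q6 79.0
move cm [-20.13  -4.8    5.85] after turning [-18.58  -9.12   5.85] turn rad [ 0.001  0.    -0.222]
```

```bash
python3 -m pendant '[[[0,0,0,0,0,-0.11,100],[0,0,0,0,0,-0.11,100],[-1.5,-0.7,0,0,0,0,100],[-3.4,-1.7,0,0,0,0,100],[-3.4,-1.7,0.5,0,0,0,100]]]'>/dev/null
python3 -m pendant '[[[-3.4,-1.7,1,0,0,0,100],[-3.4,-1.7,1,0,0,0,100],[-2,-1,1,0,0,0,100],[-0.5,-0.3,1,0,0,0,100],[0,0,0.5,0,0,0,100]]]'>/dev/null
python3 -m pendant '[[[0,0,0,0,0,0,100],[0,0,0,0,0,0,100]]]'>/dev/null
python3 - <<'E'
from h import *
go((.4290,-.301,.06),101.5)
im=bot.camera("scene");m=colour(im,172,9,130,35)
for nm,uv,z in(("top1",(291,217),(.05,.09)),("stack",(291,217),(.022,.09))):
    k,c,a=blob(m,uv);print(nm,c.round(1),a,k.sum(),fit({"scene":k},*z,(.482,-.099,-1.3)))
t=bot.camera("top");k,c,a=blob(colour(t,172,9,130,35),(353,196));print("top",c,a,k.sum(),fit({"top":k},.05,.09,(.482,-.099,-1.3)))
cv2.imwrite("pics/scene5.png",im[:,:,::-1]);cv2.imwrite("pics/top5.png",t[:,:,::-1])
a=im[175:265,260:360,::-1];b=t[160:250,310:410,::-1]
cv2.imwrite("pics/c5.png",cv2.resize(np.hstack([a,b]),(800,360),interpolation=cv2.INTER_CUBIC))
E
```

```text
t 13.5 tcp [ 0.429  -0.2963  0.1539] [179.9  -0.2 102.2] open 0.0851 F [ 1.2 -0.1  0.1] q6 43.0
move cm [-0.49 -0.11  9.39] after turning [-0.46 -0.09  9.39] turn rad [ 0.001 -0.003  0.013]
top1 [290.6 224.7] 466 698 (array([ 496.6, -101.9,   -4. ]), np.float64(0.172))
stack [290.6 224.7] 466 698 (array([482.3, -98.4,  -4.1]), np.float64(0.078))
top [353.3963964  199.54954955] 222 318 (array([ 482. , -100.7,   -1.5]), np.float64(0.015))
```

View pics/c5.png

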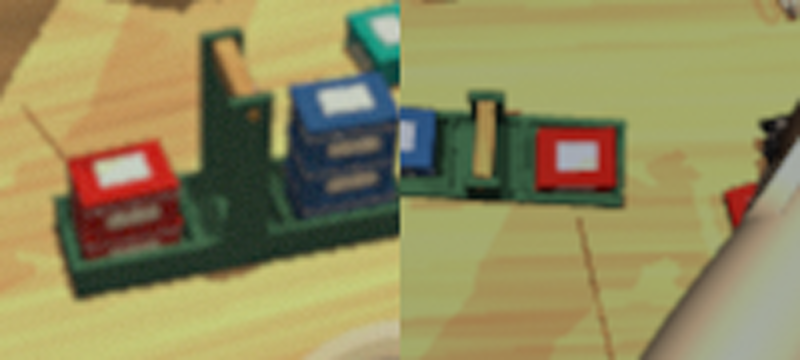

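Tin A sits squarely: the top-view fit is within 1.5 mm of red0 before stacking. Now tin B, with the small camera bias taken out.

```bash
python3 -m pendant '[[[-0.45,0.1,1,0,0,0.01,100],[0,0,2,0,0,0,100],[0,0,2,0,0,0,100],[0,0,1.5,0,0,0,100],[0,0,1,0,0,0,100]]]'>/dev/null
python3 -m pendant '[[[0,0,0.5,0,0,0,100],[0,0,0,0,0,0,100]]]'>/dev/null
python3 -c "
from h import *
go((.4310,-.3008,.03),101.5)"
```

```text
t 14.18 tcp [ 0.4366 -0.2975  0.0728] [179.6   0.2 102. ] open 0.0852 F [ 0.2 -0.3 -0.3] q6 44.0
move cm [-0.19 -0.65  4.28] after turning [-0.21 -0.62  4.28] turn rad [0.008 0.003 0.009]
```

```bash
python3 -m pendant '[[[-0.19,-0.8,0.8,0.008,0.003,0.009,100],[0,-0.1,0.8,0,0,0,100],[0,-0.1,0.8,0,0,0,100],[0,0,0.8,0,0,0,100],[0,0,0.8,0,0,0,100]]]'>/dev/null
python3 -c "
from h import *
go((.4310,-.3008,.0),101.5)"
```

```text
t 14.6 tcp [ 0.4283 -0.303   0.033 ] [179.8   0.2 101.5] open 0.0853 F [-0.3  0.1  0.2] q6 43.0
move cm [0.17 0.3  3.3 ] after turning [0.16 0.31 3.3 ] turn rad [ 0.003  0.004 -0.   ]
```

```bash
python3 -m pendant '[[[0.17,0.25,0.7,0.003,0.004,0,100],[0,0,0.7,0,0,0,100],[0,0,0.7,0,0,0,100],[0,0,0.4,0,0,0,100]]]'>/dev/null
python3 -c "
from h import *
go((.4310,-.3008,.0),101.5)"
```

```text
t 14.93 tcp [ 0.4302 -0.3004  0.0042] [-1.799e+02 -1.000e-01  1.015e+02] open 0.0854 F [-0.8 -1.  -0.5] q6 44.0
move cm [-0.05  0.07  0.42] after turning [-0.05  0.07  0.42] turn rad [-0.001 -0.001 -0.001]
```

```bash
python3 -m pendant '[[[-0.05,0.07,0.1,0,0,0,60],[0,0,0.1,0,0,0,40],[0,0,0,0,0,0,40],[0,0,0,0,0,0,40],[0,0,0,0,0,0,30]]]' 40 >/dev/null
python3 -m pendant '[[[0,0,0,0,0,0,30],[0,0,0,0,0,0,30]]]'

```

```text
time: 15.52
ee_pos: [0.4312, -0.3008, 0.0017]
tcp_rot: [-179.9, -0.1, 101.5]
wrist_force: [0.2, 0.0, -0.8]
opening: 0.0597
```

```bash
python3 -m pendant '[[[0,0,-1,0,0,0,30],[0,0,-2,0,0,0,30],[0,0,-3,0,0,0,30],[0,0,-3,0,0,0,30],[0,0,-3,0,0,0,30]]]'>/dev/null
python3 -m pendant '[[[0,0,-3,0,0,0,30],[0,0,-2,0,0,0,30],[0,0,-0.7,0,0,0,30],[0,0,0,0,0,0.11,30],[0,0,0,0,0,0.11,30]]]'>/dev/null
python3 -m pendant '[[[0,0,0,0,0,0,30],[0,0,0,0,0,0,30]]]'>/dev/null
python3 -c "
from h import *
go((.4838,-.0997,.17),88.7)"
```

```text
t 16.52 tcp [ 0.4299 -0.2999  0.1926] [-180.    -0.    88.6] open 0.0598 F [-0.7 -0.8 -1.7] q6 57.0
move cm [20.15  4.89  2.26] after turning [20.13  4.94  2.26] turn rad [-0.    -0.    -0.003]
```

```bash
python3 -m pendant '[[[1.5,0.36,0,0,0,0,30],[3,0.73,0,0,0,0,30],[3,0.73,0,0,0,0,30],[3,0.73,0,0,0,0,30],[3,0.73,0,0,0,0,30]]]'>/dev/null
python3 -m pendant '[[[3,0.73,0,0,0,0,30],[2,0.5,0,0,0,0,30],[0.8,0.2,0,0,0,0,30],[0,0,0,0,0,0,30],[0,0,0,0,0,0,30]]]'>/dev/null
python3 -c "
from h import *
go((.4838,-.0997,.15),88.7)"
```

```text
t 17.35 tcp [ 0.4785 -0.0998  0.1861] [-179.4   -0.2   90.4] open 0.0602 F [ 0.2 -0.1 -0.3] q6 78.0
move cm [-0.01  0.57  3.6 ] after turning [0.02 0.53 3.61] turn rad [-0.01  -0.003  0.029]
```

```bash
python3 -m pendant '[[[0,0.5,0.8,-0.01,-0.003,0.029,30],[0,0,1,0,0,0,30],[0,0,1,0,0,0,30],[0,0,0.8,0,0,0,30],[0,0,0.4,0,0,0,30]]]'>/dev/null
python3 -m pendant '[[[0,0,0.2,0,0,0,30],[0,0,0,0,0,0,30]]]'>/dev/null
python3 -c "
from h import *
go((.4838,-.0997,.11),88.7)"
```

```text
t 17.93 tcp [ 0.4812 -0.1047  0.139 ] [-179.8    0.    88.7] open 0.0599 F [-0.2  0.3 -0.8] q6 79.0
move cm [0.51 0.26 2.9 ] after turning [0.51 0.25 2.9 ] turn rad [-0.003  0.001  0.   ]
```

```bash
python3 -m pendant '[[[0.5,0.25,0.8,-0.003,0.001,0,30],[0,0,0.8,0,0,0,30],[0,0,0.6,0,0,0,30],[0,0,0.4,0,0,0,30],[0,0,0.2,0,0,0,30]]]'>/dev/null
python3 -m pendant '[[[0,0,0.0,0,0,0,30],[0,0,0,0,0,0,30]]]'>/dev/null
python3 -c "
from h import *
go((.4838,-.0997,.097),88.7)"
```

```text
t 18.52 tcp [ 0.4842 -0.0992  0.1083] [180.   -0.   88.8] open 0.0595 F [ 0.1 -0.3 -0.6] q6 80.0
move cm [-0.05 -0.04  1.13] after turning [-0.05 -0.03  1.13] turn rad [ 0.    -0.     0.001]
```

```bash
python3 -m pendant '[[[-0.05,-0.04,0.4,0,0,0,30],[0,0,0.4,0,0,0,30],[0,0,0.3,0,0,0,30],[0,0,0.1,0,0,0,30],[0,0,0,0,0,0,30]]]' | egrep 'pos|force'
python3 - <<'E'
from h import *
go((.4838,-.0997,.0917),88.7)
im=(sum(bot.camera("scene").astype(float) for _ in range(4))/4).astype(np.uint8)
cv2.imwrite("pics/scene6.png",im[:,:,::-1])
cv2.imwrite("pics/c6.png",cv2.resize(im[175:250,255:355,::-1],(800,600),interpolation=cv2.INTER_CUBIC))
E
```

```text
ee_pos: [0.4841, -0.0999, 0.0958]
wrist_force: [-0.4, -0.2, -1.3]
t 18.93 tcp [ 0.4841 -0.0999  0.0958] [179.9  -0.   88.8] open 0.0602 F [-0.4 -0.2 -1.3] q6 80.0
move cm [ 0.02 -0.03  0.41] after turning [ 0.02 -0.03  0.41] turn rad [ 0.002 -0.     0.001]
```

View pics/c6.png

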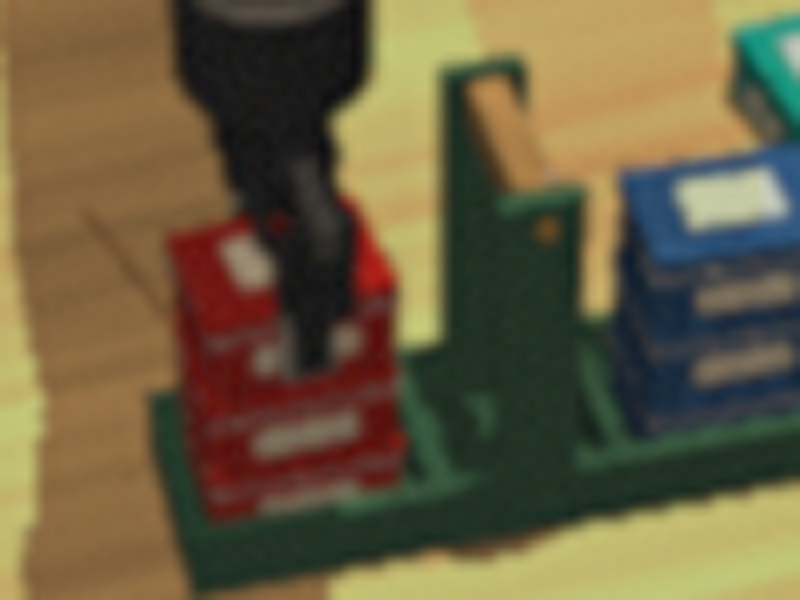

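Held tin in line with the two below: the front-right edge runs about 405 → 400 → 395 and the left edge leans steadily, as perspective predicts. Setting it down.

```bash
for i in 1 2; do python3 -m pendant '[[[0,0,0.17,0,0,0,30]]]' | egrep 'pos|force'; done
python3 -m pendant '[[[0,0,0.08,0,0,0,30]]]' | egrep 'pos|force'; python3 -m pendant '[[[0,0,0.05,0,0,0,30]]]' | egrep 'pos|force'
```

```text
ee_pos: [0.4846, -0.1, 0.0949]
wrist_force: [-0.3, 0.3, -0.9]
ee_pos: [0.4847, -0.1, 0.0933]
wrist_force: [0.7, -0.0, -0.2]
ee_pos: [0.4847, -0.1, 0.0923]
wrist_force: [0.1, 0.1, -2.0]
ee_pos: [0.4847, -0.1, 0.0916]
wrist_force: [-0.5, -0.4, -1.1]
```

```bash
python3 -m pendant '[[[0,-0.06,0.07,0,0,0,30]]]' | egrep 'pos|force'; python3 -m pendant '[[[0,0,0.04,0,0,0,30]]]' | egrep 'pos|force'
```

```text
ee_pos: [0.4841, -0.1, 0.0909]
wrist_force: [-0.5, -0.6, 6.1]
ee_pos: [0.4843, -0.1, 0.0909]
wrist_force: [-1.2, -0.2, 7.9]
```

```bash
python3 -m pendant '[[[0,0,-0.02,0,0,0,60],[0,0,0,0,0,0,90],[0,0,0,0,0,0,100],[0,0,0,0,0,0,100]]]'
python3 -m pendant '[[[0,0,0,0,0,0,100],[0,0,-1,0,0,0,100],[0,0,-2,0,0,0,100],[0,0,-3,0,0,0,100],[0,0,-3,0,0,0,100]]]'>/dev/null
python3 -m pendant '[[[0,0,-3,0,0,0,100],[0,0,-3,0,0,0,100],[0,0,-2,0,0,0,100],[0,0,-1,0,0,-0.12,100],[0,0,0,0,0,-0.12,100]]]'
python3 -m pendant '[[[-2,0,0,0,0,-0.12,100],[-2,0,0,0,0,-0.12,100],[-2,0,0,0,0,-0.12,100],[-2,0,0,0,0,-0.12,100],[-2,0,0,0,0,-0.12,100]]]'>/dev/null
python3 -m pendant '[[[0,0,0,0,0,-0.12,100],[0,0,0,0,0,-0.12,100],[0,0,0,0,0,-0.12,100],[0,0,0,0,0,-0.12,100],[0,0,0,0,0,-0.12,100]]]'
python3 - <<'E'
from h import *
go((.4838,-.25,.28),175.5)
im=(sum(bot.camera("scene").astype(float) for _ in range(4))/4).astype(np.uint8)
t=(sum(bot.camera("top").astype(float) for _ in range(4))/4).astype(np.uint8)
cv2.imwrite("pics/scene7.png",im[:,:,::-1]);cv2.imwrite("pics/top7.png",t[:,:,::-1])
k,c,a=blob(colour(im,172,9,130,35),(291,210));print("stack",c.round(1),a,k.sum(),fit({"scene":k},.022,.13,(.482,-.099,-1.3)))
k,c,a=blob(colour(t,172,9,130,35),(353,196));print("top",c,a,k.sum(),fit({"top":k},.09,.13,(.482,-.099,-1.3)))
a=im[165:265,260:370,::-1];b=t[150:250,300:410,::-1]
cv2.imwrite("pics/c7.png",cv2.resize(np.hstack([a,b]),(800,364),interpolation=cv2.INTER_CUBIC))
E
```

```text
time: 19.97
ee_pos: [0.4843, -0.1, 0.0913]
tcp_rot: [179.8, 0.0, 88.8]
wrist_force: [0.4, 0.9, 0.2]
opening: 0.0852
time: 20.8
ee_pos: [0.4812, -0.0995, 0.284]
tcp_rot: [179.8, 0.1, 102.7]
wrist_force: [1.1, 0.4, 0.3]
opening: 0.0849
time: 21.63
ee_pos: [0.5278, -0.1917, 0.2946]
tcp_rot: [-179.9, 0.7, 174.4]
wrist_force: [-0.4, 0.4, 0.1]
opening: 0.0851
t 21.63 tcp [ 0.5278 -0.1917  0.2946] [-179.9    0.7  174.4] open 0.0851 F [-0.4  0.4  0.1] q6 -14.0
move cm [ 3.82 -6.23  1.42] after turning [ 3.93 -6.15  1.46] turn rad [-0.002  0.012 -0.02 ]
stack [290.  220.4] 658 958 (array([482.8, -99.2,  -4.9]), np.float64(0.072))
top [352.04326923 197.69230769] 208 315 (array([483.5, -99. ,   2.4]), np.float64(0.179))
```

View pics/c7.png

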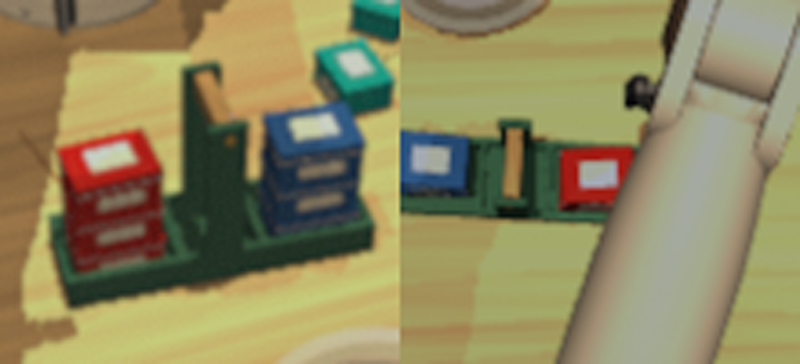

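The red column is three high and flush in both views (crop (110,200) scene, (597,175) top). Next, the handle's position and the caddy's yaw.

```bash
python3 - <<'E'
from h import *
for f in("top0","top5","top7"):
    t=cv2.imread(f"pics/{f}.png")[:,:,::-1].copy()
    g=colour(t,35,100,60,15); h=cv2.cvtColor(t,cv2.COLOR_RGB2HSV)
    roi=t[180:212,318:345].astype(int)
    # bar: bright wood inside the dark surround
    m=np.zeros(t.shape[:2],np.uint8);m[180:212,318:345]=(h[180:212,318:345,2]>100)&(h[180:212,318:345,0]<24)
    n,l,st,ce=cv2.connectedComponentsWithStats(m)
    for i in range(1,n):
        if st[i,4]>15:
            c=cv2.minAreaRect(np.argwhere(l==i)[:,::-1].astype(np.float32));print(f,st[i],ce[i].round(1),np.round(c[1],1),round(c[2],1),ray("top",ce[i],.18).round(4))
# caddy: bar + dark-green fit, tray long edges
t=cv2.imread("pics/top0.png")[:,:,::-1].copy()
g=t.astype(int);m=((g[:,:,1]-g[:,:,0]>15)&(g[:,:,1]<120)).astype(np.uint8)[175:218,290:372]
print(m.sum())
# tray edge lines: lowest/highest dark-green row per column, away from uprights
col=[c for c in range(m.shape[1]) if m[:,c].sum()>3]
for nm,fn in(("near",max),("far",min)):
    p=[(c+290,fn(np.flatnonzero(m[:,c]))+175) for c in col if not 326<=c+290<=336]
    q=np.array([ray("top",(u,v+(.5 if nm=="near" else -.5)),.035)[:2] for u,v in p])
    k=np.polyfit(q[:,1],q[:,0],1);r=q[:,0]-np.polyval(k,q[:,1]);ok=abs(r)<.006;k=np.polyfit(q[ok,1],q[ok,0],1)
    print(nm,"yaw",-np.degrees(np.arctan(k[0])).round(2),"x at y=-.01",np.polyval(k,-.01).round(4),ok.sum(),len(ok),"y range",q[:,1].min().round(4),q[:,1].max().round(4))
for n in CAL:
    for d in bot.mark_of(n,"handle")[:1]: print("handle",n,ray(n,d["uv"],.168).round(4),d["confidence"])
E
```

```text
top0 [329 185   5  15  58] [331.2 191. ] [14.  4.] 90.0 [ 0.5058 -0.011   0.18  ]
top0 [318 210  13   2  20] [323.  210.4] [ 1. 12.] 90.0 [0.4315 0.0227 0.18  ]
top5 [329 185   5  15  57] [331.2 191. ] [14.  4.] 90.0 [ 0.5058 -0.0112  0.18  ]
top5 [318 210  13   2  20] [323.  210.4] [ 1. 12.] 90.0 [0.4315 0.0227 0.18  ]
top7 [328 185   6  19  87] [330.7 194. ] [ 4.7 18.2] 4.4 [ 0.4941 -0.0089  0.18  ]
top7 [344 191   1  16  16] [344.  198.5] [15.  0.] -90.0 [ 0.4751 -0.0597  0.18  ]
top7 [318 210  13   2  21] [323.4 210.4] [ 1. 12.] 90.0 [0.4312 0.0208 0.18  ]
925
near yaw -4.85 x at y=-.01 0.4474 57 58 y range -0.1491 0.1332
far yaw -5.45 x at y=-.01 0.5376 57 58 y range -0.1518 0.1317
handle scene [ 0.496  -0.0149  0.168 ] 0.73
handle top [ 0.483  -0.0089  0.168 ] 0.82
```

Handle at about (0.494, -0.0085) and caddy yaw about -5.1°, so the tool yaw is 174.9°.

```bash
python3 -m pendant '[[[0,0,0,0,0,0,100],[0,0,0,0,0,0,100]]]'>/dev/null
python3 -c "
from h import *
go((.494,-.0085,.26),174.9)"
```

```text
t 22.3 tcp [ 0.5278 -0.1915  0.294 ] [-179.9    0.7  173.9] open 0.0853 F [1.  0.2 0.4] q6 -14.0
move cm [ 5.35 17.85  3.31] after turning [ 4.99 17.93  3.4 ] turn rad [-0.002  0.012 -0.018]
```

```bash
python3 -m pendant '[[[0.3,1.5,0,-0.002,0.012,-0.018,100],[0.8,3,0,0,0,0,100],[0.8,3,0,0,0,0,100],[0.8,3,0,0,0,0,100],[0.8,3,0,0,0,0,100]]]'>/dev/null
python3 -m pendant '[[[0.8,2.5,0,0,0,0,100],[0.5,1.2,0,0,0,0,100],[0.2,0.3,0,0,0,0,100],[0,0,0,0,0,0,100],[0,0,0,0,0,0,100]]]'>/dev/null
python3 -c "
from h import *
go((.494,-.0085,.24),174.9)"
```

```text
t 23.13 tcp [ 0.4922 -0.0067  0.2928] [ 1.800e+02 -1.000e-01  1.746e+02] open 0.085 F [-0.5 -0.6 -0.5] q6 5.0
move cm [-0.2  -0.16  5.28] after turning [-0.19 -0.16  5.28] turn rad [ 0.001 -0.001 -0.005]
```

```bash
python3 -m pendant '[[[-0.2,-0.16,0.8,0,0,-0.005,100],[0,0,1.2,0,0,0,100],[0,0,1.2,0,0,0,100],[0,0,1,0,0,0,100],[0,0,0.6,0,0,0,100]]]'>/dev/null
python3 -m pendant '[[[0,0,0.2,0,0,0,100],[0,0,0,0,0,0,100]]]'>/dev/null
python3 - <<'E'
from h import *
go((.494,-.0085,.20),174.9)
im=bot.camera("scene");t=bot.camera("top")
a=im[140:250,260:370,::-1];b=t[140:250,280:390,::-1]
cv2.imwrite("pics/c8.png",cv2.resize(np.hstack([a,b]),(800,400),interpolation=cv2.INTER_CUBIC))
E
```

```text
t 23.72 tcp [ 0.4961 -0.0154  0.2372] [-1.800e+02 -1.000e-01  1.745e+02] open 0.0849 F [-0.6  0.3  0.1] q6 4.0
move cm [0.27 0.67 3.72] after turning [0.27 0.67 3.72] turn rad [-0.001 -0.002 -0.007]
```

View pics/c8.png

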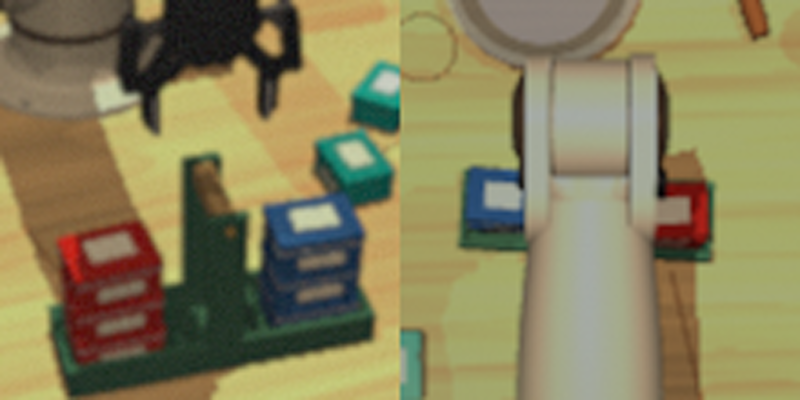

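The fingers are open above the bar, at crop (150,130) and (265,115) in the scene view. They straddle the handle, which is at (210,185). Descending with correction.

```bash
python3 -m pendant '[[[0.27,0.67,0.6,0,0,-0.007,100],[0,0,0.8,0,0,0,100],[0,0,0.8,0,0,0,100],[0,0,0.8,0,0,0,100],[0,0,0.5,0,0,0,100]]]'>/dev/null
python3 -m pendant '[[[0,0,0.2,0,0,0,100],[0,0,0,0,0,0,100]]]'>/dev/null
python3 -c "
from h import *
go((.494,-.0085,.15),174.9)"
```

```text
t 24.4 tcp [ 0.4944 -0.0073  0.198 ] [-180.    0.  175.] open 0.0854 F [-0.3  0.3  0.4] q6 4.0
move cm [ 0.03 -0.12  4.8 ] after turning [ 0.03 -0.13  4.8 ] turn rad [-0.     0.     0.002]
```

```bash
python3 -m pendant '[[[0.03,-0.1,0.6,0,0,0,100],[0,0,0.8,0,0,0,100],[0,0,0.8,0,0,0,100],[0,0,0.8,0,0,0,100],[0,0,0.6,0,0,0,100]]]'>/dev/null
python3 -m pendant '[[[0,0,0.3,0,0,0,100],[0,0,0,0,0,0,100]]]'>/dev/null
python3 -c "
from h import *
go((.494,-.0085,.15),174.9)"
```

```text
t 24.98 tcp [ 0.4938 -0.0085  0.1545] [-180.    0.  175.] open 0.0855 F [0.5 0.6 0. ] q6 4.0
move cm [-0.02  0.01  0.45] after turning [-0.02  0.01  0.45] turn rad [-0.     0.     0.002]
```

```bash
python3 -m pendant '[[[0,0,0.35,0,0,0,70],[0,0,0.1,0,0,0,50],[0,0,0,0,0,0,35],[0,0,0,0,0,0,28],[0,0,0,0,0,0,24]]]' 20
python3 -m pendant '[[[0,0,0,0,0,0,20],[0,0,0,0,0,0,15],[0,0,0,0,0,0,10],[0,0,0,0,0,0,10]]]'
python3 -m pendant '[[[0,0,0,0,0,0,5],[0,0,0,0,0,0,5]]]' 80
```

```text
time: 25.4
ee_pos: [0.4941, -0.0085, 0.1501]
tcp_rot: [-180.0, 0.0, 175.0]
wrist_force: [-0.2, -0.0, -0.1]
opening: 0.0254
time: 25.73
ee_pos: [0.4942, -0.0084, 0.1503]
tcp_rot: [-180.0, 0.1, 175.0]
wrist_force: [-0.4, -0.0, -1.1]
opening: 0.0178
time: 25.9
ee_pos: [0.4943, -0.0085, 0.1505]
tcp_rot: [-180.0, 0.1, 175.0]
wrist_force: [-0.3, 0.5, -2.0]
opening: 0.0165
```

Gripped on the bar (about 17–18 mm). Lifting gently.

```bash
python3 -m pendant '[[[0,0,-0.2,0,0,0,5],[0,0,-0.3,0,0,0,5],[0,0,-0.4,0,0,0,5],[0,0,-0.5,0,0,0,5],[0,0,-0.6,0,0,0,5]]]'
python3 -m pendant '[[[0,0,-0.6,0,0,0,5],[0,0,-0.6,0,0,0,5],[0,0,-0.6,0,0,0,5],[0,0,-0.6,0,0,0,5],[0,0,-0.5,0,0,0,5]]]'
python3 -c "
from h import *
go((.494,-.0085,.252),175)
print(bot.get_obs()['torque'].round(2))"
```

```text
time: 26.32
ee_pos: [0.4919, -0.0084, 0.1675]
tcp_rot: [-179.9, -0.4, 175.0]
wrist_force: [0.2, -0.3, -8.2]
opening: 0.0168
time: 26.73
ee_pos: [0.4923, -0.0085, 0.2003]
tcp_rot: [-179.9, -0.4, 175.0]
wrist_force: [0.7, -0.6, -8.3]
opening: 0.0167
t 26.73 tcp [ 0.4923 -0.0085  0.2003] [-179.9   -0.4  175. ] open 0.0167 F [ 0.7 -0.6 -8.3] q6 4.0
move cm [-0.13  0.01 -5.17] after turning [-0.17  0.01 -5.17] turn rad [-0.001 -0.007  0.   ]
[-0.01 -0.05 -0.02]
```

```bash
python3 -m pendant '[[[0,0,-0.6,0,-0.003,0,5],[0,0,-0.7,0,-0.003,0,5],[0,0,-0.7,0,-0.002,0,5],[0,0,-0.7,0,0,0,5],[0,0,-0.6,0,0,0,5]]]'>/dev/null
python3 -m pendant '[[[0,0,-0.5,0,0,0,5],[0,0,-0.3,0,0,0,5],[0,0,-0.2,0,0,0,5],[0,0,0,0,0,0,5],[0,0,0,0,0,0,5]]]'
python3 -m pendant '[[[0,0,0,0,0,0,5],[0,0,0,0,0,0,5],[0,0,0,0,0,0,5],[0,0,0,0,0,0,5]]]'
python3 - <<'E'
from h import *
go((.494,-.0085,.251),175)
im=bot.camera("scene");t=bot.camera("top")
a=im[110:270,230:390,::-1];b=t[120:280,260:420,::-1]
cv2.imwrite("pics/c9.png",cv2.resize(np.hstack([a,b]),(800,400),interpolation=cv2.INTER_CUBIC))
E
```

```text
time: 27.57
ee_pos: [0.4928, -0.0084, 0.25]
tcp_rot: [-180.0, 0.3, 175.0]
wrist_force: [-0.3, -0.1, -8.0]
opening: 0.0172
time: 27.9
ee_pos: [0.4925, -0.0084, 0.2488]
tcp_rot: [-179.9, 0.1, 175.0]
wrist_force: [0.9, 0.4, -7.8]
opening: 0.0166
t 27.9 tcp [ 0.4925 -0.0084  0.2488] [-1.799e+02  1.000e-01  1.750e+02] open 0.0166 F [ 0.9  0.4 -7.8] q6 4.0
move cm [-0.15  0.   -0.22] after turning [-0.15  0.   -0.22] turn rad [-0.001  0.003  0.   ]
```

View pics/c9.png

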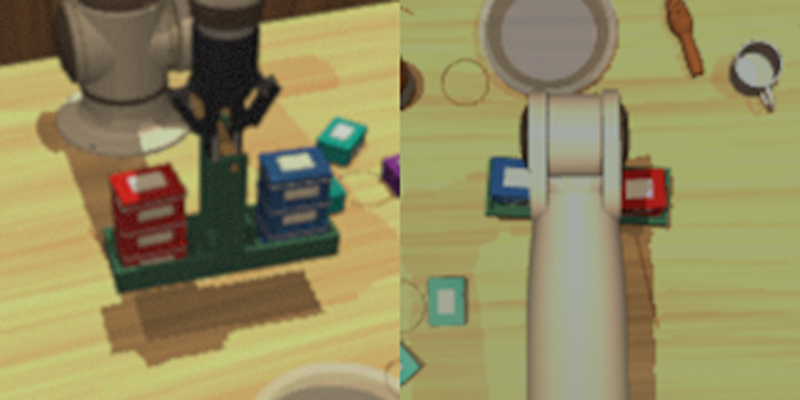

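The caddy hangs about 98 mm clear and level, with its shadow well below it. Both columns are intact and the other items are untouched. One last settling check, then hand in.

```bash
python3 -m pendant '[[[0,0,-0.1,0,0,0,5],[0,0,0,0,0,0,5],[0,0,0,0,0,0,5],[0,0,0,0,0,0,5]]]'
python3 - <<'E'
from h import *
im=bot.camera("scene");o=bot.get_obs();print(o["qd"].round(1),o["torque"].round(2))
m=colour(im,172,9,130,35);dz=.0985
for z in(0,):
    k,c,a=blob(m,proj("scene",[[.482,-.099,dz+.08]])[0]);print(c,a,fit({"scene":k},dz+.022,dz+.13,(.482,-.099,-3)))
bot.job_done();print("done")
E
```

```text
time: 28.33
ee_pos: [0.4925, -0.0084, 0.2499]
tcp_rot: [-179.9, 0.1, 175.0]
wrist_force: [-0.3, 0.5, -8.2]
opening: 0.0168
[-0.1  0.1  0.  -0.   0.   0. ] [ 0.06 -0.02 -0.01]
[288.41588156 195.70659489] 743 (array([479.4, -99.3,  -3.7]), np.float64(0.071))
the job is handed in; nothing more can be done
done
```

The job is done and handed in at about 28 s of the 72 s allowed. I set red tin A and then red tin B on the red tin in the caddy, lowering each until it touched (12 N and 8 N) before letting go. I then took the caddy by the middle of its bar with 80 N and lifted it.

**Last checks**
- **Lift:** the caddy hangs about 99 mm clear, measured as tool travel, with the tool within 0.1° of vertical. The arm is steady, and the wrist carries about 8.2 N, which is the full load.
- **Red column:** it is still upright. One straight-box fit to the scene view matches all three tins (mismatch 0.071 lifted, 0.072 on the shelf).
- **Other things:** they look undisturbed wherever the last pictures show them; those were crops, so I did not re-check the far ends of the shelf.

**Checks that disagreed**
- **Tin positions:** the two cameras differed by 2–3 mm, so I used averages and comparisons between tins.
- **Top view after stacking:** its fit of the top tin is not usable (mismatch 0.179) because the arm hid part of it.
- **Red column's yaw:** the views gave between about -1° and -5°, so the squareness to that level rests on the pictures, where the edges look flush.

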